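# Seat the sample and aim the inspection camera at it

## Robot

A 6-joint arm with a two-finger parallel gripper is mounted at the origin on a cart in front of the work surface, level with it; the furniture and walls round the work are solid. World frame = base frame: x ahead of the robot, y to its left, z up, the work surface at z = 0. Lengths are in m, angles in degrees, forces in N, time in s.
With the tool pointing down it reaches from about 0.325 to 0.875 m from the base axis. Payload 4.4 kg.
Tool frame: the origin (TCP) lies on the centre line of the jaws, within the pads' length; the fingertips stand 14 mm ahead of it and the grasp point (between the pads) lies 5 mm behind it; z points along the fingers, y is the line along which they close (so a half turn about z gives the same grasp; the last joint's range is limited). The gripper opens to 85 mm and grips with 20 to 120 N. Pads are 22 mm wide; open, the fingers measure 114 mm over their backs; the gripper's body (76 mm by 85 mm) begins 54 mm behind the grasp point. The pads swing forward as they close: fully open they stand 13 mm farther back than shut.
Start: joints at [-83.394, 11.837, 88.321, -0, 79.842, -8.623], TCP at [0.151, -0.555, 0.245] pointing down, gripper open.
Joint ranges: [-156.59, 156.59], [-49.26, 127.26], [12.9, 141.05], [-63.56, 243.56], [4.71, 150.69], [-161.64, 161.64]. Speed limits (degrees/s): [159.86, 159.86, 180, 180, 180, 180].

## Interface

Orientations are given as [roll, pitch, yaw] about the fixed x, y, z axes, in that order (R = Rz(yaw) Ry(pitch) Rx(roll)).
In Python, from bench import ctrl gives the robot as it stands.
- The arm moves only by the tool jog_arm, called as name(argument=value, ...), one argument or row to a line, values as JSON. Schema: {"type":"object","properties":{"rows":{"type":"object","properties":{"sx":{"type":"array","items":{"type":"number"},"minItems":1,"maxItems":12},"sy":{"type":"array","items":{"type":"number"},"minItems":1,"maxItems":12},"sz":{"type":"array","items":{"type":"number"},"minItems":1,"maxItems":12},"drx":{"type":"array","items":{"type":"number"},"minItems":1,"maxItems":12},"dry":{"type":"array","items":{"type":"number"},"minItems":1,"maxItems":12},"drz":{"type":"array","items":{"type":"number"},"minItems":1,"maxItems":12},"aperture":{"type":"array","items":{"type":"number"},"minItems":1,"maxItems":12}},"additionalProperties":false,"required":["sx","sy","sz","drx","dry","drz","aperture"]},"grip_n":{"type":"number"},"only":{"type":"string"},"quiet":{"type":"boolean"},"lines":{"type":"string"}},"required":["rows"],"additionalProperties":false}. rows is an object with one list for each field, all of the same length, 1 to 12, a row being the entries at one place: sx, sy, sz (the shift in m), drx, dry, drz (a rotation vector in degrees), aperture (the opening from 0.0 (shut) to 1.0 (fully open)); each row shifts and turns the commanded pose from where the row before left it, along the tool's axes as they then stand; what a row does not reach is not made up. A row lasts 1/8 s, in which the tool goes at most 0.0625 m and 10.7 degrees, less where a joint would pass 70% of its speed; a pose out of reach is approached as far as the arm can. The fingers move at their own pace and stop on an object; grip_n is the grip in N (left out, the last holds). Time passes only in rows, so rows that do not move let the fingers close. The tool returns the time, the measured TCP pose, the force, the opening and the grip force at its end. only (a regular expression) keeps the lines of the reply that match it, lines (a string "A,B") keeps lines A to B, and quiet returns only ok. Input that does not fit is refused with a message, and nothing moves.
- ctrl.observe(): the state, without advancing time (a new reading comes with each control period).
- ctrl.camera(name): name is "scene" or "top" or "wrist"; returns a dict with "pixels" (480x640x3 uint8, blue, green, red), "vfov" (degrees; the focal length in pixels is half the picture's height over the tangent of half this angle, whatever the lens; pixels are square), "cx", "cy" (the principal point, pixels), "distortion" ([k1, k2, p1, p2, k3] as OpenCV has them; the pictures are not rectified), "rvec" (rotation vector, rad) and "tvec" (3), from world to camera coordinates, as OpenCV has them; the wrist camera has in their place "mount" (4x4, takes a point from camera to tool coordinates, whose origin is the TCP and whose axes are the flange's). Camera axes: x right, y down, z forward; pixel columns grow to the right and rows downward; lengths in m; the calibration is good to about 2 mm. A picture is of the moment at which its call begins: read the wrist's pose just before it. There is no depth.
- ctrl.hand_in(): hands the job in; it is judged then, once.
The state is a dict: "time_s": time; "joint_pos": joint angles; "qd": joint speeds; "effort": joint torques, N m; "tool_pos": TCP position; "tool_rot": TCP orientation; "force": force on the tool from outside, world axes, zero at the start; "torque": the same for the moment, N m; "gripper_width": opening from 0.0 (shut) to 1.0 (fully open); "finger_force": force on a finger pad.
Only numpy, scipy, OpenCV 4.12 (cv2) and the standard library are available. Lean on these libraries where they do the work, as an engineer would, in place of code of your own. Each camera call takes 0.05 s, during which the arm holds its last target. There are 200 camera calls.

## Task

Set the green plate with the clear blue-lidded sample jar fully home on the two pegs of the dark stage, without ramming it down, and swivel and tilt the camera under the round light by its red ball so that, once let go, it looks straight at the middle of the jar's lid. The camera springs back a few degrees when released, so check the aim and correct it; do not knock the light, and leave everything else where it is.

Things in the scene. Friction and masses are not known exactly. Their poses are not given: they have to be found in the camera images.
- carrier: Loose green plate 104 (x) x 64 (y) x 12 mm, 0.2 kg; a clear sample jar with blue lid stands fixed at its centre: 39 mm diameter, lid top 67 mm above the underside (grip the jar 30 to 55 mm above it). Two 10.4 mm through holes at x = -40 and +40 mm, y = 0. Origin: centre of the underside; z up. May be seated either way round (turned 180 degrees).
- jar_lid (a point): Centre of the top of the sample jar's blue lid, 67 mm above the carrier's origin. What the camera must look at.
- stage: Fixed dark steel block 124 (x) x 84 (y) x 12 mm, origin at the centre of its underside, z up. Two steel pegs, 8 mm diameter with tapered tips, stand at x = -40 and +40 mm, y = 0 and rise 14 mm above its top. The carrier is home when its underside lies on the block's top, 12 mm above the worktop.
- stand: Fixed camera stand. Origin: on the worktop straight below the camera's pivot, which is 250 mm up; z up. A post (26 mm diameter, 412 mm high, round foot 104 mm) stands at x = 200, y = 80 mm; a 20 mm boom, 376 mm up, runs from it to above the pivot and carries the light and the camera.
- light: Flat round white light panel, 180 mm diameter, 20 mm thick, fixed to the boom over the camera. Origin: centre of its underside, 53 mm above the camera's pivot. A gripper coming straight down on the red ball would strike it; one leaning outward (away from the pan axis) by about 40 degrees from vertical has room.
- head: Grey camera, 50 x 48 x 48 mm, lens barrel to 66 mm ahead of the origin. Origin: pivot, where the vertical pan axis and level tilt axis cross. x is the line of sight out of the lens, z up when level. Its rubber mount yields 0.04 to 0.15 rad while turned, not alike in pan and in tilt, and springs back by that when let go: turn past the wanted angle, let go, read, correct.
- ball (a point): Centre of the red ball handle, 24 mm diameter, at x = -90.1, y = 0, z = -63.1 mm in the head's frame (110 mm from the pivot): behind and below the camera. Pinch it across (level, at right angles to the rod) and lead it round the pivot: sideways to swivel, up to make the lens look down. Takes 1 to 6 N.
- pan (a joint): Swivel of the camera's yoke about the vertical axis, rad, range -1.5 to 1.0; grows counterclockwise from above; stiff, stays where left. Without the yield of the rubber mount.
- tilt (a joint): Tilt of the camera, rad, range -0.35 to 1.1; 0 = line of sight level, grows as the lens looks down; stiff, stays where left. Without the yield of the rubber mount.
- brown_jar: Bystander: jar with brown contents and blue lid, 39 mm diameter, 55 mm high, loose. Not the sample. Origin under its centre.
- blue_cap: Bystander: blue screw cap, 53 mm diameter, 27 mm high, loose. Origin under its centre.
- red_bulb: Bystander: red pipette bulb, 107 mm long, 42 mm high, lying loose. Origin under its centre.
- pen: Bystander: white marker with blue cap, 134 mm long, 14 mm thick, lying loose. Origin under its centre.

How it is judged:
By the outcome, as a careful person would: the job done as asked, in the order asked, and still so for the second after the job is handed in, with the robot touching nothing.
It also fails if it takes over 67 s, if anything falls off the work surface, if the arm or the gripper's body presses on something with over 40 N, if the wrist force passes 120 N, or if a joint passes its speed limit or range.

## Working session

There is one attempt and no reset: what is moved stays moved. The work goes in short steps, Python scripts to look and compute and a tool call to move; the robot and the scene stay as the last step left them, time stands still between calls to the robot, and variables do not carry over. Pictures are saved under pics/ and viewed, at most 10 in all, crops included, and the job is handed in when it is done.

```bash
ls; mkdir -p pics
```

Run:
```python
from bench import ctrl
import cv2
for n in("scene","top"):
    c=ctrl.camera(n);cv2.imwrite(f"pics/{n}0.png",c["pixels"]);print(n,{k:v for k,v in c.items() if k!="pixels"})
print(ctrl.observe())
```

```text
bench.py
pics
scene {'vfov': 44.24255062758258, 'cx': 331.35082441389346, 'cy': 236.20123949332896, 'distortion': array([-0.03258913,  0.        ,  0.        ,  0.        ,  0.        ]), 'rvec': array([ 1.7679764 , -1.01755473,  0.66623172]), 'tvec': array([-0.26559928,  0.35451955,  1.12588749])}
top {'vfov': 47.303199395027995, 'cx': 313.28912767350374, 'cy': 240.05288815658847, 'distortion': array([-0.05958713,  0.        ,  0.        ,  0.        ,  0.        ]), 'rvec': array([ 2.17581173, -2.16122488,  0.11152226]), 'tvec': array([1.84583964e-04, 5.50873894e-01, 1.40941950e+00])}
{'time_s': 0.1, 'joint_pos': array([-8.33935323e+01,  1.18824990e+01,  8.83978332e+01, -3.20565511e-04,
        7.98423287e+01, -8.62268507e+00]), 'qd': array([ 0.03941996, -0.02212258, -0.17103575, -0.05240854, -0.07550522,
       -0.03167685]), 'effort': array([-1.94406089e-04, -3.84091938e+01, -2.92548555e+01, -1.57401405e-04,
        4.84844728e-03,  1.75541800e-05]), 'tool_pos': array([ 0.15095399, -0.55413892,  0.24420072]), 'tool_rot': array([-1.79878678e+02, -1.80782957e-02,  1.52291905e+01]), 'force': array([-0.0196061 , -0.43754406, -0.65681443]), 'torque': array([-0.01923492,  0.04921588, -0.02443673]), 'finger_force': 0.0, 'gripper_width': 1.0006464012037666}
```
View pics/scene0.png

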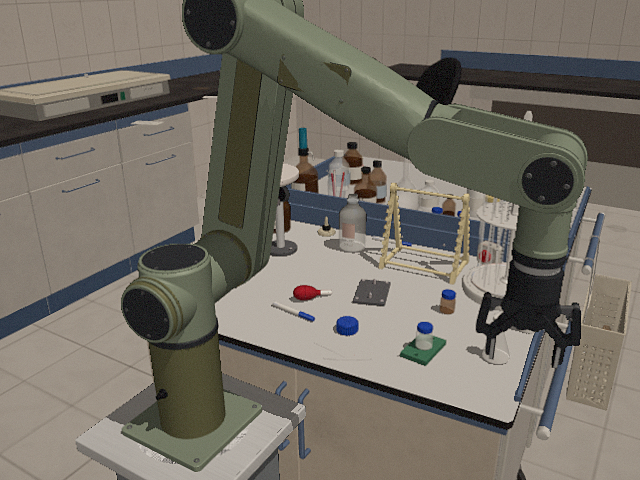

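View pics/top0.png

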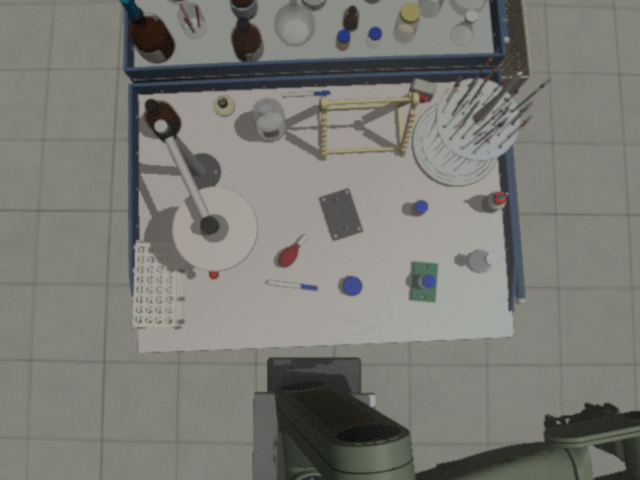

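Scene: green plate with jar at (424,348). Top: carrier (424,282), jar lid (428,282), stage (341,214), light disc (215,228), with the red ball peeking out at (214,274).

Create h.py:
```python
from bench import ctrl
import numpy as np, cv2
from scipy.spatial.transform import Rotation as R
def cam(n):
    o=ctrl.observe(); c=ctrl.camera(n); im=c["pixels"]
    f=240/np.tan(np.radians(c["vfov"]/2)); c["K"]=np.array([[f,0,c["cx"]],[0,f,c["cy"]],[0,0,1]])
    if n=="wrist":
        T=np.eye(4);T[:3,:3]=R.from_euler("xyz",o["tool_rot"],degrees=True).as_matrix();T[:3,3]=o["tool_pos"]
        c["T"]=T@c["mount"]
    else:
        M=cv2.Rodrigues(c["rvec"])[0];T=np.eye(4);T[:3,:3]=M.T;T[:3,3]=-M.T@c["tvec"];c["T"]=T
    return c
def ray(c,uv):
    u=cv2.undistortPoints(np.array(uv,float).reshape(-1,1,2),c["K"],c["distortion"]).reshape(-1,2)
    d=np.c_[u,np.ones(len(u))]@c["T"][:3,:3].T
    return c["T"][:3,3],d/np.linalg.norm(d,axis=1,keepdims=True)
def plane(c,uv,z):
    o,d=ray(c,uv);return o+d*((z-o[2])/d[:,2])[:,None]
def proj(c,P):
    Ti=np.linalg.inv(c["T"]);return cv2.projectPoints(np.array(P,float).reshape(-1,3),cv2.Rodrigues(Ti[:3,:3])[0],Ti[:3,3],c["K"],c["distortion"])[0].reshape(-1,2)
def tri(r):  # list of (o,d)
    A=sum(np.eye(3)-np.outer(d,d) for o,d in r);b=sum((np.eye(3)-np.outer(d,d))@o for o,d in r);return np.linalg.solve(A,b)
def blobs(im,col,amin=30):
    h=cv2.cvtColor(im,cv2.COLOR_BGR2HSV)
    lo,hi={"green":((65,90,30),(95,255,200)),"blue":((105,150,50),(125,255,255)),"red":((0,150,60),(8,255,255)),"red2":((170,150,60),(180,255,255)),"dark":((0,0,20),(180,60,95))}[col]
    m=cv2.inRange(h,lo,hi)
    if col=="red": m|=cv2.inRange(h,(172,150,60),(180,255,255))
    m=cv2.morphologyEx(m,cv2.MORPH_OPEN,np.ones((2,2)))
    cs=cv2.findContours(m,cv2.RETR_EXTERNAL,cv2.CHAIN_APPROX_NONE)[0]
    return sorted([c for c in cs if cv2.contourArea(c)>amin],key=cv2.contourArea)[::-1]
def cen(c):
    m=cv2.moments(c);return np.array([m["m10"],m["m01"]])/m["m00"]
```

Run:
```python
from h import *
np.set_printoptions(precision=4,suppress=True)
c=cam("top");im=c["pixels"]
for col,z in(("green",.012),("blue",.067),("red",.2),("dark",.012)):
    for b in blobs(im,col,15):
        u=cen(b)
        if 130<u[0]<520 and 80<u[1]<350: 
            r=cv2.minAreaRect(b); print(col,u.round(1),cv2.contourArea(b),"P",plane(c,u,z)[0],"box",plane(c,cv2.boxPoints(r),z)[:,:2].round(3).tolist() if col in("green","dark") else "")
print("light top @.32",plane(c,(215,228),.323), c["T"][:3,3])
```

```text
red [214.8 275.6] 18.0 P [0.4494 0.2296 0.2   ] box 
dark [190.7 158.4] 1281.5 P [0.7724 0.3373 0.012 ] box [[0.857, 0.522], [0.931, 0.466], [0.742, 0.234], [0.67, 0.289]]
dark [341.1 215. ] 1204.5 P [ 0.6203 -0.0699  0.012 ] box [[0.664, -0.012], [0.691, -0.09], [0.577, -0.128], [0.55, -0.05]]
dark [510.8 254.6] 757.5 P [ 0.517  -0.5233  0.012 ] box [[0.678, -0.504], [0.68, -0.538], [0.372, -0.549], [0.37, -0.516]]
dark [209.9 226.6] 300.5 P [0.5868 0.2798 0.012 ] box [[0.612, 0.304], [0.613, 0.253], [0.562, 0.252], [0.561, 0.303]]
dark [504.2 174.4] 255.5 P [ 0.735  -0.5121  0.012 ] box [[0.787, -0.498], [0.789, -0.521], [0.684, -0.526], [0.682, -0.503]]
dark [487.2 205.4] 117.5 P [ 0.6494 -0.463   0.012 ] box [[0.663, -0.441], [0.675, -0.471], [0.633, -0.485], [0.622, -0.456]]
dark [151.7 105.7] 107.0 P [0.9207 0.4504 0.012 ] box [[0.937, 0.467], [0.937, 0.434], [0.903, 0.432], [0.903, 0.465]]
dark [415.7 281.4] 100.5 P [ 0.4446 -0.2673  0.012 ] box [[0.483, -0.258], [0.483, -0.282], [0.425, -0.281], [0.425, -0.257]]
dark [139.  180.8] 68.0 P [0.7103 0.4759 0.012 ] box [[0.759, 0.
[... 622 characters left out ...]
.414], [0.948, 0.473]]
dark [501.4 124.8] 22.0 P [ 0.8737 -0.5096  0.012 ] box [[0.873, -0.497], [0.884, -0.519], [0.874, -0.523], [0.863, -0.502]]
dark [463.2  99.9] 20.0 P [ 0.9428 -0.4057  0.012 ] box [[0.928, -0.39], [0.963, -0.416], [0.958, -0.422], [0.924, -0.395]]
dark [517.4 118.4] 19.0 P [ 0.8923 -0.555   0.012 ] box [[0.879, -0.539], [0.91, -0.567], [0.906, -0.571], [0.875, -0.543]]
dark [136.5 239.8] 19.0 P [0.55   0.4761 0.012 ] box [[0.563, 0.483], [0.563, 0.47], [0.536, 0.469], [0.536, 0.482]]
dark [413.5  90.6] 15.5 P [ 0.9674 -0.2689  0.012 ] box [[0.975, -0.262], [0.975, -0.281], [0.964, -0.281], [0.963, -0.262]]
light top @.32 [[0.5444 0.2095 0.323 ]] [0.4032 0.0032 1.4585]
```

jog_arm(
  rows={"sx": [0.05,0.05,0.05,0.05,0.05,0.05,0.049,0],"sy": [-0.0265,-0.0265,-0.0265,-0.0265,-0.0265,-0.0265,-0.0265,0],"sz": [-0.01,-0.01,-0.01,0,0,0,0,0],"drx": [0,0,0,0,0,0,0,0],"dry": [0,0,0,0,0,0,0,0],"drz": [0,0,0,0,3,6,6,0],"aperture": [1,1,1,1,1,1,1,1]},
)

```text
time_s: 1.15
tool_pos: [0.4488, -0.2904, 0.2749]
tool_rot: [-179.9, -0.0, 0.6]
force: [0.5, -0.5, 1.1]
gripper_width: 0.999
finger_force: 0.0
```

Run:
```python
from h import *
c=cam("wrist");cv2.imwrite("pics/w1.png",c["pixels"]);print(c["mount"].round(3),c["vfov"],c["T"].round(3))
c=cam("top");cv2.imwrite("pics/t1.png",c["pixels"])
```

```text
[[ 0.    -0.95  -0.313  0.082]
 [ 1.     0.001 -0.001 -0.   ]
 [ 0.001 -0.313  0.95  -0.129]
 [ 0.     0.     0.     1.   ]] 58.741738841455664 [[ 0.01  -0.95  -0.313  0.53 ]
 [-1.    -0.01  -0.001 -0.29 ]
 [-0.002  0.313 -0.95   0.404]
 [ 0.     0.     0.     1.   ]]
```

View pics/w1.png

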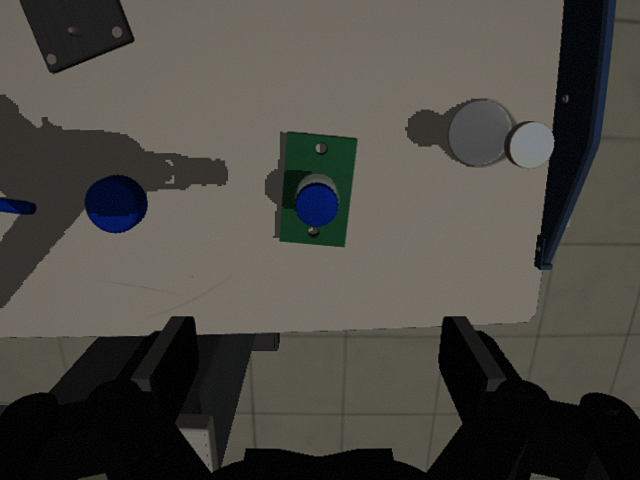

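Wrist view: plate centred about (318,190), lid (317,205), holes (321,148) and (314,231); nothing else is near the plate.

Run:
```python
from h import *
np.set_printoptions(precision=4,suppress=True)
c=cam("wrist");im=c["pixels"]
print("holes",plane(c,[(321,148),(314,231)],.012)[:,:2])
for b in blobs(im,"blue",600): print("blue",cen(b),cv2.contourArea(b),plane(c,cen(b),.067)[0])
gs=np.vstack(blobs(im,"green",200));r=cv2.minAreaRect(gs);p=plane(c,cv2.boxPoints(r),.012)
print("plate",p[:,:2],p.mean(0))
c=cam("top")
h=cv2.cvtColor(c["pixels"],cv2.COLOR_BGR2HSV);m=cv2.inRange(h[190:240,315:365],(0,0,0),(180,255,120));k=max(cv2.findContours(m,0,1)[0],key=cv2.contourArea)+np.array([315,190])
p=plane(c,cv2.boxPoints(cv2.minAreaRect(k)),.012);print("stage",p[:,:2],p.mean(0))
o=ctrl.observe();print(o["tool_pos"],o["tool_rot"])
```

```text
holes [[ 0.4833 -0.2944]
 [ 0.4042 -0.2884]]
blue [314.5336 203.2418] 1312.5 [ 0.4452 -0.2892  0.067 ]
plate [[ 0.396  -0.2504]
 [ 0.4995 -0.262 ]
 [ 0.4942 -0.3247]
 [ 0.3898 -0.3181]] [ 0.4449 -0.2888  0.012 ]
stage [[ 0.6666 -0.0077]
 [ 0.6946 -0.0888]
 [ 0.5782 -0.1271]
 [ 0.5506 -0.0466]] [ 0.6225 -0.0675  0.012 ]
[ 0.4457 -0.2937  0.275 ] [-179.9905    0.0511    0.1855]
```

jog_arm(
  rows={"sx": [0,0,0,0,0,0,0,0,0,0,0],"sy": [-0.004,0,0,0,0,0,0,0,0,0,0],"sz": [0.05,0.05,0.05,0.045,0.025,0.015,0,0,0,0,0],"drx": [0,0,0,0,0,0,0,0,0,0,0],"dry": [0,0,0,0,0,0,0,0,0,0,0],"drz": [4.7,0,0,0,0,0,0,0,0,0,0],"aperture": [1,1,1,1,1,1,1,0,0,0,0]},
  grip_n=35,
)

```text
time_s: 2.72
tool_pos: [0.4473, -0.2896, 0.0418]
tool_rot: [179.9, -0.1, -4.5]
force: [-1.0, 1.3, 5.1]
gripper_width: 0.438
finger_force: 34.9
```

jog_arm(
  rows={"sx": [0,0,0],"sy": [0,0,0],"sz": [0,0,0],"drx": [0,0,0],"dry": [0,0,0],"drz": [0,0,0],"aperture": [0,0,0]},
)

```text
time_s: 3.1
tool_pos: [0.4473, -0.2896, 0.0418]
tool_rot: [179.9, -0.1, -4.5]
force: [-1.2, 0.8, 5.1]
gripper_width: 0.442
finger_force: 34.9
```

jog_arm(
  rows={"sx": [0,0,0,0.0125,0.0125,0.0125,0.0125,0.0125,0.0125,0,0,0],"sy": [0,0,0,-0.0334,-0.0334,-0.0334,-0.0334,-0.0334,-0.0334,0,0,0],"sz": [-0.02,-0.04,-0.04,-0.018,-0.018,-0.018,-0.018,-0.018,-0.018,0,0,0],"drx": [0,0,0,0,0,0,0,0,0,0,0,0],"dry": [0,0,0,0,0,0,0,0,0,0,0,0],"drz": [0,0,0,0,0,0,0,0,-7.6,-7.6,-7.6,0],"aperture": [0,0,0,0,0,0,0,0,0,0,0,0]},
)

```text
time_s: 4.6
tool_pos: [0.5365, -0.0948, 0.2479]
tool_rot: [-180.0, 0.0, 18.3]
force: [0.3, 0.0, -2.5]
gripper_width: 0.44
finger_force: 36.0
```

jog_arm(
  rows={"sx": [0,0],"sy": [0,0],"sz": [0,0],"drx": [0,0],"dry": [0,0],"drz": [0,0],"aperture": [0,0]},
)

```text
time_s: 4.85
tool_pos: [0.5367, -0.0953, 0.2481]
tool_rot: [-180.0, 0.0, 18.3]
force: [-0.3, -0.2, -2.5]
gripper_width: 0.44
finger_force: 36.0
```

Run:
```python
from h import *
c=cam("wrist");cv2.imwrite("pics/w2.png",c["pixels"]);np.save("w2T",c["T"])
o=ctrl.observe();print(o["tool_pos"],o["tool_rot"],o["force"])
```

```text
[ 0.53678408 -0.09533009  0.2481593 ] [-1.79991762e+02  1.21351791e-02  1.82696602e+01] [ 0.10958823  0.12765417 -2.13917168]
```

View pics/w2.png

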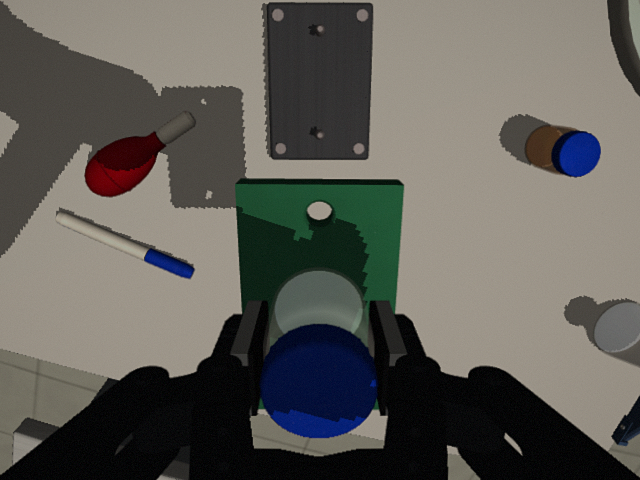

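Picture: stage on top centre, peg tips at about (320,29) and (320,135), screws near the corners; plate below with front hole at (319,211), nicely parallel.

Run:
```python
from h import *
np.set_printoptions(precision=4,suppress=True)
im=cv2.imread("pics/w2.png");c=cam("wrist");c["T"]=np.load("w2T.npy")
o=ctrl.observe();Rt=R.from_euler("xyz",o["tool_rot"],degrees=True).as_matrix();tp=o["tool_pos"]
tl=lambda P:(P-tp)@Rt
h=cv2.cvtColor(im,cv2.COLOR_BGR2HSV)
g=cv2.GaussianBlur(im,(0,0),0.6)
def sub(x0,x1,y0,y1,lo,hi):
    m=cv2.inRange(h[y0:y1,x0:x1],lo,hi);k=[q for q in cv2.findContours(m,0,1)[0] if cv2.contourArea(q)>5]
    return [q+np.array([x0,y0]) for q in sorted(k,key=cv2.contourArea)[::-1]]
print("screws/pegs bright:")
for q in sub(270,370,4,157,(0,0,105),(180,80,255)):
    print(cen(q),cv2.contourArea(q),"z12",tl(plane(c,cen(q),.012))[0],"z26",tl(plane(c,cen(q),.026))[0])
q=sub(266,376,2,165,(0,0,0),(180,255,95))[0];b=cv2.boxPoints(cv2.minAreaRect(q));print("stage tool",tl(plane(c,b,.012)),tl(plane(c,b,.012)).mean(0))
zt=tp[2]-.0298
q=sub(300,340,195,228,(0,0,120),(180,90,255))[0];print("hole",cen(q),cv2.boundingRect(q),tl(plane(c,cen(q),zt)),tl(plane(c,cen(q),zt-.012)))
G=blobs(im,"green",100);pts=np.vstack(G)[:,0]
for y in(190,210,230,250,270):
    r=pts[abs(pts[:,1]-y)<2][:,0];print(y,r.min(),r.max(),tl(plane(c,[(r.min(),y),(r.max(),y)],zt))[:,:2].ravel())
for x in (245,280,360,395):
    r=pts[abs(pts[:,0]-x)<2][:,1].min();print("front",x,r,tl(plane(c,(x,r),zt))[0])
np.save("crop.npy",0);cv2.imwrite("pics/crop1.png",cv2.resize(im[0:230,225:415],None,fx=3,fy=2.6,interpolation=2)[:600])
```

```text
screws/pegs bright:
[361.8233  14.8454] 83.0 z12 [0.1443 0.0341 0.2362] z26 [0.1419 0.0328 0.2222]
[277.4424  14.5617] 81.0 z12 [ 0.1445 -0.0321  0.2362] z26 [ 0.1421 -0.0308  0.2222]
[358.435  148.2813] 70.5 z12 [0.0399 0.0339 0.2362] z26 [0.0415 0.0326 0.2222]
[280.1915 148.0672] 67.0 z12 [ 0.0401 -0.0323  0.2362] z26 [ 0.0417 -0.0311  0.2222]
[319.8533  28.1467] 12.5 z12 [0.1344 0.0012 0.2362] z26 [0.1323 0.0012 0.2222]
[319.5    134.6458] 8.0 z12 [0.0512 0.0009 0.2362] z26 [0.0524 0.0009 0.2222]
stage tool [[ 0.1538 -0.0408  0.2362]
 [ 0.1538  0.0418  0.2362]
 [ 0.0309  0.0457  0.2362]
 [ 0.0309 -0.0447  0.2362]] [0.0923 0.0005 0.2362]
hole [318.9521 210.1707] (307, 202, 25, 18) [[0.0399 0.0004 0.0298]] [[0.0367 0.0004 0.0418]]
190 236 404 [ 0.0478 -0.0311  0.0478  0.0327]
210 239 402 [ 0.04   -0.0303  0.04    0.0324]
230 240 401 [ 0.0319 -0.0304  0.0319  0.0325]
250 240 399 [ 0.0236 -0.0309  0.0236  0.0322]
270 241 398 [ 0.015  -0.031   0.015   0.0323]
front 245 185 [ 0.0497 -0.0275  0.0298]
front 280 185 [ 0.0497 -0.0143  0.0298]
front 360 185 [0.0497 0.0159 0.0298]
front 395 186 [0.0494 0.0292 0.0298]
```

View pics/crop1.png

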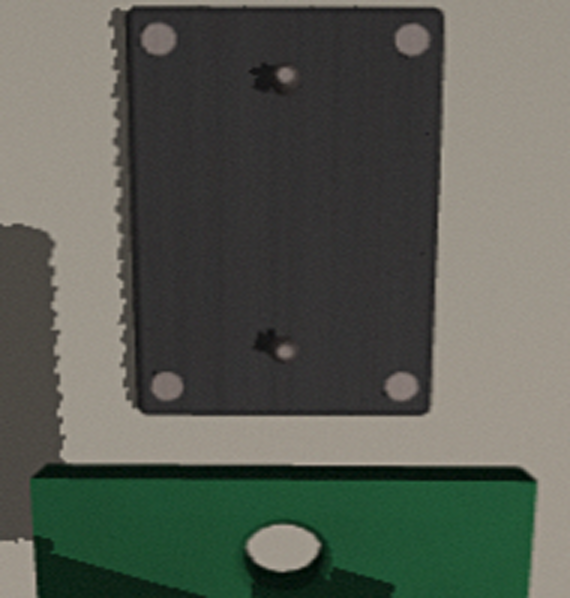

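Peg tips are clean; plate is within 0.1° of parallel. I'll recheck at a lower height, backed off 30 mm, where depth errors shrink.

jog_arm(
  rows={"sx": [-0.03,0,0,0,0,0],"sy": [0,0,0,0,0,0],"sz": [0.03,0.045,0.045,0.035,0,0],"drx": [0,0,0,0,0,0],"dry": [0,0,0,0,0,0],"drz": [0,0,0,0,0,0],"aperture": [0,0,0,0,0,0]},
)

```text
time_s: 5.7
tool_pos: [0.5097, -0.1052, 0.0947]
tool_rot: [179.9, -0.1, 18.3]
force: [0.5, 0.4, -1.8]
gripper_width: 0.439
finger_force: 36.1
```

Run:
```python
from h import *
np.set_printoptions(precision=4,suppress=True)
c=cam("wrist");im=c["pixels"];cv2.imwrite("pics/w3.png",im)
o=ctrl.observe();Rt=R.from_euler("xyz",o["tool_rot"],degrees=True).as_matrix();tp=o["tool_pos"];print(tp,o["tool_rot"])
tl=lambda P:(P-tp)@Rt
h=cv2.cvtColor(im,cv2.COLOR_BGR2HSV)
m=cv2.inRange(h[:185,230:410],(0,0,100),(180,80,255))
for q in cv2.findContours(m,cv2.RETR_LIST,1)[0]:
    if 5<cv2.contourArea(q)<600:
        q=q+np.array([230,0]);print(cen(q),cv2.contourArea(q),"z12",tl(plane(c,cen(q),.012))[0],"z26",tl(plane(c,cen(q),.026))[0])
```

```text
[ 0.5103 -0.1053  0.0954] [179.8463  -0.1858  18.3242]
[265.0746 160.2189] 67.0 z12 [ 0.051  -0.0266  0.0835] z26 [ 0.053  -0.0249  0.0695]
[386.5317 125.1389] 252.0 z12 [0.068  0.0328 0.0837] z26 [0.0689 0.0306 0.0697]
[249.3442 124.8187] 244.5 z12 [ 0.0682 -0.0337  0.0835] z26 [ 0.0691 -0.0314  0.0695]
[318.2395  98.8576] 51.5 z12 [ 0.0802 -0.0003  0.0837] z26 [ 0.0803 -0.0003  0.0697]
```

View pics/w3.png

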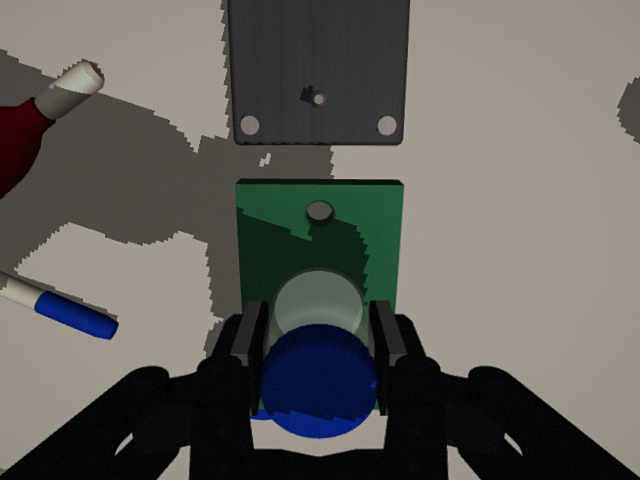

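jog_arm(
  rows={"sx": [0.04,0.04,0.03,0.012,0,0,0,0],"sy": [-0.001,0,0,0,0,0,0,0],"sz": [0,0,0,0,0.01,0.01,0,0],"drx": [0,0,0,0,0,0,0,0],"dry": [0,0,0,0,0,0,0,0],"drz": [0,0,0,0,0,0,0,0],"aperture": [0,0,0,0,0,0,0,0]},
)

```text
time_s: 6.75
tool_pos: [0.6232, -0.0656, 0.0729]
tool_rot: [-180.0, 0.0, 18.3]
force: [-0.3, 0.4, -1.3]
gripper_width: 0.441
finger_force: 36.1
```

jog_arm(
  rows={"sx": [0,0,0],"sy": [0,0,0],"sz": [0.004,0.004,0],"drx": [0,0,0],"dry": [0,0,0],"drz": [0,0,0],"aperture": [0,0,0]},
)

```text
time_s: 7.12
tool_pos: [0.6243, -0.0656, 0.0653]
tool_rot: [180.0, -0.0, 18.3]
force: [1.2, -0.5, -2.8]
gripper_width: 0.44
finger_force: 36.0
```

jog_arm(
  rows={"sx": [0,0],"sy": [0,0],"sz": [0.003,0],"drx": [0,0],"dry": [0,0],"drz": [0,0],"aperture": [0,0]},
)

```text
time_s: 7.38
tool_pos: [0.6248, -0.0658, 0.0625]
tool_rot: [179.9, -0.1, 18.3]
force: [2.4, -2.5, -2.7]
gripper_width: 0.435
finger_force: 36.0
```

jog_arm(
  rows={"sx": [0,0],"sy": [0,0],"sz": [0.003,0],"drx": [0,0],"dry": [0,0],"drz": [0,0],"aperture": [0,0]},
)

```text
time_s: 7.62
tool_pos: [0.6249, -0.0659, 0.0597]
tool_rot: [179.9, -0.1, 18.3]
force: [4.1, -2.7, -1.1]
gripper_width: 0.44
finger_force: 36.1
```

jog_arm(
  rows={"sx": [0.0004,0,0],"sy": [0.0005,0,0],"sz": [0,0.003,0],"drx": [0,0,0],"dry": [0,0,0],"drz": [0,0,0],"aperture": [0,0,0]},
)

```text
time_s: 8.0
tool_pos: [0.625, -0.0659, 0.0564]
tool_rot: [179.9, -0.1, 18.3]
force: [3.2, -3.2, -1.6]
gripper_width: 0.437
finger_force: 36.1
```

jog_arm(
  rows={"sx": [0,0],"sy": [0,0],"sz": [0.002,0],"drx": [0,0],"dry": [0,0],"drz": [0,0],"aperture": [0,0]},
)

```text
time_s: 8.25
tool_pos: [0.625, -0.0659, 0.0545]
tool_rot: [179.9, -0.1, 18.3]
force: [4.4, -2.7, -0.4]
gripper_width: 0.438
finger_force: 36.2
```

jog_arm(
  rows={"sx": [0,0],"sy": [0,0],"sz": [0.0015,0],"drx": [0,0],"dry": [0,0],"drz": [0,0],"aperture": [0,0]},
)

```text
time_s: 8.5
tool_pos: [0.6251, -0.066, 0.0538]
tool_rot: [179.9, -0.1, 18.3]
force: [3.3, -3.2, 5.7]
gripper_width: 0.434
finger_force: 36.5
```

jog_arm(
  rows={"sx": [0,0],"sy": [0,0],"sz": [0.001,0],"drx": [0,0],"dry": [0,0],"drz": [0,0],"aperture": [0,0]},
)

```text
time_s: 8.75
tool_pos: [0.6252, -0.0659, 0.0538]
tool_rot: [179.9, -0.1, 18.3]
force: [0.5, -4.0, 9.8]
gripper_width: 0.438
finger_force: 37.0
```

jog_arm(
  rows={"sx": [0,0,0,0,0,0,0,0,0,0],"sy": [0,0,0,0,0,0,0,0,0,0],"sz": [0,0,0,-0.02,-0.04,-0.055,-0.055,-0.05,0,0],"drx": [0,0,0,0,0,0,0,0,0,0],"dry": [0,0,0,0,0,0,0,0,0,0],"drz": [0,0,0,0,0,0,0,0,0,0],"aperture": [0.7,1,1,1,1,1,1,1,1,1]},
)

```text
time_s: 10.0
tool_pos: [0.6242, -0.0655, 0.2725]
tool_rot: [180.0, -0.0, 18.3]
force: [0.4, -0.6, -1.0]
gripper_width: 1.0
finger_force: 0.0
```

Run:
```python
from h import *
np.set_printoptions(precision=4,suppress=True)
c=cam("wrist");im=c["pixels"];cv2.imwrite("pics/w4.png",im)
for b in blobs(im,"blue",500): print("blue",cen(b),cv2.contourArea(b),plane(c,cen(b),.079)[0])
gs=np.vstack(blobs(im,"green",100));p=plane(c,cv2.boxPoints(cv2.minAreaRect(gs)),.024);print("plate",p.mean(0))
t=cam("top");s=cam("scene");cv2.imwrite("pics/t4.png",t["pixels"]);cv2.imwrite("pics/s4.png",s["pixels"])
for n,k in(("top",t),("scene",s)):
    for b in blobs(k["pixels"],"blue",12): print(n,cen(b),cv2.contourArea(b),plane(k,cen(b),.079)[0])
    for b in blobs(k["pixels"],"red",8): print(n,"red",cen(b),cv2.contourArea(b))
```

```text
blue [290.4192 372.2077] 1444.5 [ 0.4715 -0.09    0.079 ]
blue [320.3974 208.2932] 1409.0 [ 0.6235 -0.0676  0.079 ]
blue [546.8555 256.1218] 942.5 [ 0.6443 -0.2582  0.079 ]
plate [ 0.6231 -0.0681  0.024 ]
top [342.9647 211.0765] 85.0 [ 0.6203 -0.0712  0.079 ]
top [376.      33.8122] 71.0 [ 1.0981 -0.1592  0.079 ]
top [344.5875  36.5492] 69.5 [ 1.0894 -0.0756  0.079 ]
top red [291.9885 256.3908] 14.5
top red [423.7843  97.7451] 8.5
scene [347.8616 326.3162] 312.0 [ 0.336  -0.1535  0.079 ]
scene [449.2495 295.1219] 87.5 [ 0.5803 -0.2973  0.079 ]
scene [372.8896 270.4945] 75.5 [ 0.6071 -0.0789  0.079 ]
scene [559.231 148.269] 70.0 [ 2.139  -0.2595  0.079 ]
scene [437.6875 210.6958] 40.0 [ 1.1064 -0.0672  0.079 ]
scene [307.4444 317.2415] 34.5 [ 0.324  -0.0565  0.079 ]
scene [569.1705 148.9457] 21.5 [ 2.1497 -0.301   0.079 ]
scene red [306.1341 293.6009] 253.5
scene red [531.5785 301.4258] 77.5
scene red [239.2593 228.0222] 45.0
scene red [484. 259.] 12.0
```

View pics/s4.png

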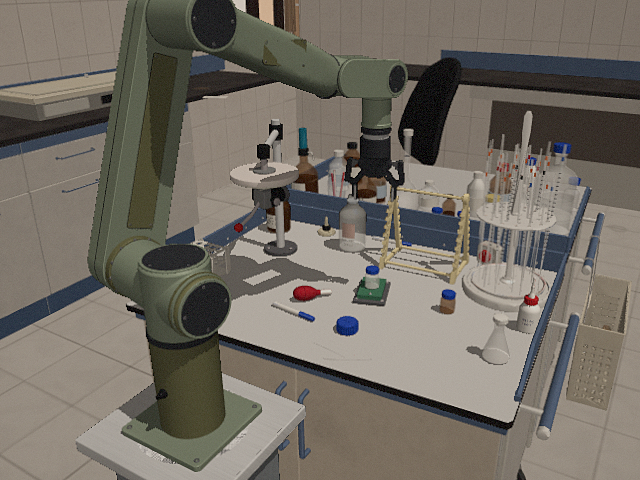

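Scene: plate sits on the stage at (372,290), lid (373,270), centred per the wrist numbers; camera head hangs under the light at (268,195), ball at (239,228). Arm clear.

Run:
```python
from h import *
np.set_printoptions(precision=4,suppress=True)
t=cam("top");s=cam("scene")
b=tri([tuple(x[0] if x.ndim>1 else x for x in ray(t,(214.8,275.6))),tuple(x[0] if x.ndim>1 else x for x in ray(s,(239.26,228.02)))]);print("ball",b,proj(t,b),proj(s,b))
im=cv2.imread("pics/top0.png");g=cv2.cvtColor(im,cv2.COLOR_BGR2GRAY)
sub=cv2.GaussianBlur(g[170:290,160:275],(0,0),1)
print("hough",[(x+160,y+170,r) for x,y,r in (cv2.HoughCircles(sub,3,1,50,param1=40,param2=10,minRadius=38,maxRadius=47)[0][:3])])
cv2.imwrite("pics/crop2.png",np.hstack([cv2.resize(g[165:295,150:280],(520,520),interpolation=2)]))
```

```text
ball [0.4506 0.23   0.1915] [[215.2827 275.2556]] [[238.7276 227.9866]]
hough [(np.float32(214.5), np.float32(229.5), np.float32(42.9))]
```

jog_arm(
  rows={"sx": [-0.0463,-0.0463,-0.0463,-0.0463,-0.0463,0,0,0,0,0,0],"sy": [-0.0153,-0.0153,-0.0153,-0.0153,-0.0153,0,0,0,0,0,0],"sz": [0,0,0,0,0,0,0,0,0,0,0],"drx": [0,0,0,0,0,0,0,0,0,0,0],"dry": [0,0,0,0,0,0,0,0,0,0,0],"drz": [0,0,0,0,-10.5,-10.5,-10.5,-10.5,-10.5,-10.5,-10.5],"aperture": [1,1,1,1,1,1,1,1,1,1,1]},
)

```text
time_s: 11.62
tool_pos: [0.3802, -0.0657, 0.271]
tool_rot: [-179.9, -0.0, 92.2]
force: [0.6, -0.6, 0.8]
gripper_width: 0.999
finger_force: 0.0
```

jog_arm(
  rows={"sx": [0.05,0.05,0.05,0.05,0.05,0.055,0,0,0,0,0,0],"sy": [0,0,0,0,0,0,0,0,0,0,0,0],"sz": [0,0,0,0,0,0,0,0,0,0,0,0],"drx": [0,0,0,0,0,0,0,0,0,0,0,0],"dry": [0,0,0,0,0,0,0,0,0,0,0,0],"drz": [0,0,0,0,0,-10.5,-10.5,-10.5,-10.5,-10.5,-10.5,-10.5],"aperture": [1,1,1,1,1,1,1,1,1,1,1,1]},
)

```text
time_s: 13.12
tool_pos: [0.3705, 0.2388, 0.2709]
tool_rot: [-179.9, -0.1, 165.7]
force: [0.3, -0.1, 0.3]
gripper_width: 0.998
finger_force: 0.0
```

jog_arm(
  rows={"sx": [0,0,0,0,0,0],"sy": [0,0,0,0,0,0],"sz": [0,0,0,0,0,0],"drx": [0,0,0,0,0,0],"dry": [-10,-10,-10,-10,0,0],"drz": [0,0,0,0,0,0],"aperture": [0.8,0.8,0.8,0.8,0.8,0.8]},
)

```text
time_s: 13.88
tool_pos: [0.3712, 0.2393, 0.2721]
tool_rot: [180.0, 39.9, 165.3]
force: [0.8, -0.3, -0.4]
gripper_width: 0.803
finger_force: 0.0
```

Run:
```python
from h import *
np.set_printoptions(precision=4,suppress=True)
o=ctrl.observe();print(o["tool_pos"],o["tool_rot"],o["joint_pos"])
c=cam("wrist");im=c["pixels"];cv2.imwrite("pics/w5.png",im)
for b in blobs(im,"red",50): print("red",cen(b),cv2.contourArea(b))
Rt=R.from_euler("xyz",o["tool_rot"],degrees=True).as_matrix();print("ball in tool",(np.array([.4506,.23,.1915])-o["tool_pos"])@Rt, proj(c,[.4506,.23,.1915]))
```

```text
[0.3712 0.2393 0.2721] [179.9972  39.8982 165.3324] [ 42.8767 -16.5716 120.9298 -39.4441  58.4154 -16.3486]
red [191.2002 154.709 ] 1143.0
red [347.0302 256.9423] 994.5
red [141.9616 332.4643] 221.5
red [233.4315 442.9268] 107.0
ball in tool [-0.009   0.0111  0.1126] [[335.8122 250.8536]]
```

View pics/w5.png

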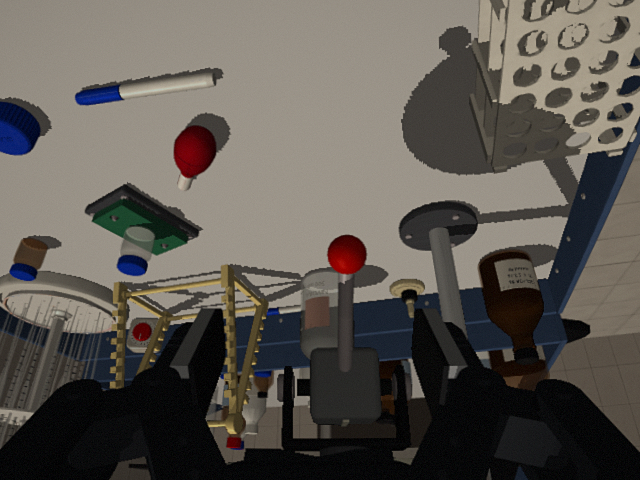

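Wrist view (from behind, leaning): red ball at (347,257), rod up to the grey camera at (345,385); plate seated on stage at (140,225).

Add to h.py:
```python
def r1(c,uv):
    o,d=ray(c,uv);return o,d[0]
def ballpx(c,guess):
    q=[cen(b) for b in blobs(c["pixels"],"red",8)];g=proj(c,guess)[0]
    q=sorted(q,key=lambda u:np.linalg.norm(u-g));return q[0] if q and np.linalg.norm(q[0]-g)<40 else None
def aim(b,piv=np.array([.5415,.211,.25]),lid=np.array([.6235,-.0676,.079])):
    v=np.array(b)-piv;n=np.linalg.norm(v);az=np.degrees(np.arctan2(-v[1],-v[0]));el=np.degrees(np.arcsin(-v[2]/n));tilt=np.degrees(np.arctan2(.0631,.0901))-el
    w=lid-piv;return dict(r=n,head=az,tilt=tilt,whead=np.degrees(np.arctan2(w[1],w[0])),wtilt=np.degrees(np.arctan2(-w[2],np.hypot(w[0],w[1]))))
```

Run:
```python
from h import *
np.set_printoptions(precision=4,suppress=True)
g=np.array([.4506,.23,.1915])
w,t,s=cam("wrist"),cam("top"),cam("scene")
R3=[r1(w,ballpx(w,g))]
for n,k in(("t",t),("s",s)):
    u=ballpx(k,g);print(n,u)
    if u is not None:R3.append(r1(k,u))
    elif n=="t":R3.append(r1(t,(214.8,275.6)))
for a in((0,1),(0,2),(1,2),(0,1,2)):
    if max(a)<len(R3):b=tri([R3[i] for i in a]);print(a,b,aim(b))
print("pivot?",plane(t,(214.5,229.5),.323),"scene light")
o=ctrl.observe();Rt=R.from_euler("xyz",o["tool_rot"],degrees=True).as_matrix();print("ball in tool",(b-o["tool_pos"])@Rt)
```

```text
t [214.5    275.9123]
s [239.2652 228.1254]
(0, 1) [0.4497 0.2339 0.1962] {'r': np.float64(0.10882475774027826), 'head': np.float64(-14.023133524093947), 'tilt': np.float64(5.361213894323754), 'whead': np.float64(-73.59932605693487), 'wtilt': np.float64(30.48994958533064)}
(0, 2) [0.4597 0.235  0.1891] {'r': np.float64(0.10477588540560476), 'head': np.float64(-16.342543237249103), 'tilt': np.float64(-0.5584329131169099), 'whead': np.float64(-73.59932605693487), 'wtilt': np.float64(30.48994958533064)}
(1, 2) [0.4502 0.2303 0.1914] {'r': np.float64(0.11024353018219751), 'head': np.float64(-11.959232889555468), 'tilt': np.float64(2.866307870446043), 'whead': np.float64(-73.59932605693487), 'wtilt': np.float64(30.48994958533064)}
(0, 1, 2) [0.452  0.2327 0.1924] {'r': np.float64(0.10865533192764043), 'head': np.float64(-13.622664839761708), 'tilt': np.float64(2.9817932393533866), 'whead': np.float64(-73.59932605693487), 'wtilt': np.float64(30.48994958533064)}
pivot? [[0.5412 0.2105 0.323 ]] scene light
ball in tool [-0.0086  0.0143  0.1123]
```

jog_arm(
  rows={"sx": [-0.0086,0,0,0],"sy": [0.0145,0,0,0],"sz": [0.02,0.03,0.01,0],"drx": [0,0,0,0],"dry": [0,0,0,0],"drz": [0,0,0,0],"aperture": [0.8,0.8,0.8,0.8]},
)

```text
time_s: 14.58
tool_pos: [0.4185, 0.2408, 0.2309]
tool_rot: [-179.9, 39.9, 165.3]
force: [0.3, 0.4, 0.4]
gripper_width: 0.804
finger_force: 0.0
```

Create look.py:
```python
from h import *
import sys
np.set_printoptions(precision=4,suppress=True)
g=np.array(eval(sys.argv[1]))
o=ctrl.observe();w,t,s=cam("wrist"),cam("top"),cam("scene");U=[ballpx(k,g) for k in(w,t,s)];print(U,o["tool_pos"],o["tool_rot"])
Rs=[r1(k,u) if u is not None else None for k,u in zip((w,t,s),U)]
Rt=R.from_euler("xyz",o["tool_rot"],degrees=True).as_matrix()
for a in((0,1),(0,2),(1,2),(0,1,2)):
    if all(Rs[i] is not None for i in a):b=tri([Rs[i] for i in a]);print(a,b,"tool",(b-o["tool_pos"])@Rt,{k:round(float(v),3) for k,v in aim(b).items()})
```

```bash
python3 look.py '[.452,.2327,.1924]'
```

```text
[array([326.1692, 287.6887]), array([214.7778, 275.873 ]), array([239.3525, 228.1456])] [0.4185 0.2408 0.2309] [-179.9133   39.938   165.2739]
(0, 1) [0.45   0.2334 0.1958] tool [-0.0023  0.001   0.0477] {'r': 0.109, 'head': -13.787, 'tilt': 5.093, 'whead': -73.599, 'wtilt': 30.49}
(0, 2) [0.4588 0.2341 0.1899] tool [-0.0049  0.0039  0.0576] {'r': 0.105, 'head': -15.627, 'tilt': -0.005, 'whead': -73.599, 'wtilt': 30.49}
(1, 2) [0.4502 0.2298 0.1914] tool [-0.0003 -0.0025  0.0517] {'r': 0.11, 'head': -11.651, 'tilt': 2.856, 'whead': -73.599, 'wtilt': 30.49}
(0, 1, 2) [0.452  0.2322 0.1925] tool [-0.0019  0.0003  0.0516] {'r': 0.109, 'head': -13.317, 'tilt': 2.99, 'whead': -73.599, 'wtilt': 30.49}
```

jog_arm(
  rows={"sx": [-0.002,0,0,0,0,0,0,0,0],"sy": [0.002,0,0,0,0,0,0,0,0],"sz": [0.02,0.02,0.015,0,0,0,0,0,0],"drx": [0,0,0,0,0,0,0,0,0],"dry": [0,0,0,0,0,0,0,0,0],"drz": [0,0,0,0,0,0,0,0,0],"aperture": [0.8,0.8,0.8,0,0,0,0,0,0]},
  grip_n=30,
)

```text
time_s: 15.85
tool_pos: [0.4547, 0.2345, 0.1909]
tool_rot: [180.0, 40.0, 165.3]
force: [0.9, 0.8, 0.7]
gripper_width: 0.253
finger_force: 29.3
```

```bash
python3 look.py '[.452,.2327,.1924]'
```

```text
[array([320.4003, 350.2423]), array([214.4701, 275.5726]), None] [0.4547 0.2345 0.1909] [179.9568  40.0338 165.3342]
(0, 1) [0.4505 0.2339 0.1955] tool [-0.0001 -0.0016 -0.006 ] {'r': 0.108, 'head': -14.131, 'tilt': 4.858, 'whead': -73.599, 'wtilt': 30.49}
```

jog_arm(
  rows={"sx": [0,0,0,0,0,0],"sy": [0.0095,0.0095,0.0095,0.0095,0.0095,0],"sz": [0.0001,0.0001,0.0001,0.0001,0.0001,0],"drx": [3.857,3.857,3.857,3.857,3.857,0],"dry": [0,0,0,0,0,0],"drz": [4.596,4.596,4.596,4.596,4.596,0],"aperture": [0,0,0,0,0,0]},
)

```text
time_s: 16.75
tool_pos: [0.4768, 0.2753, 0.1903]
tool_rot: [-179.8, 40.2, 135.4]
force: [1.7, -6.1, 2.7]
gripper_width: 0.257
finger_force: 29.5
```

```bash
python3 -c "
from bench import ctrl;o=ctrl.observe();print(o['joint_pos'].round(1),o['force'].round(2),o['torque'].round(2))"
```

```text
[ 41.3  14.9 100.7 -43.8  68.3  14.3] [ 1.66 -6.09  2.73] [-0.67 -0.24 -0.04]
```

jog_arm(
  rows={"sx": [-0.0006,-0.0003,0,0,0,0,0],"sy": [0.0095,0.0095,0.0095,0.0095,0.0095,0.0095,0],"sz": [0.0006,0.0003,0.0001,0.0001,0.0001,0.0001,0],"drx": [3.857,3.857,3.857,3.857,3.857,3.857,0],"dry": [0,0,0,0,0,0,0],"drz": [4.596,4.596,4.596,4.596,4.596,4.596,0],"aperture": [0,0,0,0,0,0,0]},
)

```text
time_s: 17.62
tool_pos: [0.524, 0.3019, 0.1886]
tool_rot: [-179.6, 40.1, 99.4]
force: [-5.8, -2.4, 2.7]
gripper_width: 0.26
finger_force: 29.6
```

```bash
python3 -c "
from bench import ctrl;o=ctrl.observe();print(o['joint_pos'].round(1),o['force'].round(2),o['torque'].round(2))"; python3 look.py '[.521,.31,.195]'
```

```text
[ 37.9  33.   75.1 -34.3  93.4  33.2] [-5.79 -2.44  2.69] [-0.14  0.4  -0.66]
[array([313.97  , 350.9192]), None, None] [0.524  0.3019 0.1886] [-179.6306   40.0743   99.4476]
```

jog_arm(
  rows={"sx": [-0.0021,-0.0034,-0.0046,-0.0056,-0.0065,0],"sy": [-0.0003,-0.0003,-0.0002,-0.0001,0,0],"sz": [-0.0109,-0.0109,-0.0105,-0.0101,-0.0093,0],"drx": [0,0,0,0,0,0],"dry": [0,0,0,0,0,0],"drz": [0,0,0,0,0,0],"aperture": [0,0,0,0,0,0]},
)

```text
time_s: 18.52
tool_pos: [0.5203, 0.3188, 0.2439]
tool_rot: [-179.8, 40.0, 99.5]
force: [-5.1, -2.1, -3.2]
gripper_width: 0.252
finger_force: 29.5
```

```bash
python3 -c "
from bench import ctrl;o=ctrl.observe();print(o['joint_pos'].round(1),o['force'].round(2),o['torque'].round(2))"
```

```text
[ 39.2  30.9  71.4 -34.3  98.7  30.9] [-5.1  -2.13 -3.17] [ 0.31  0.7  -0.58]
```

jog_arm(
  rows={"sx": [0,0,0,0,0,0,0],"sy": [0,0,0,0,0,0,0],"sz": [0,0,0,-0.03,-0.03,0,0],"drx": [0,0,0,0,0,0,0],"dry": [0,0,0,0,0,0,0],"drz": [0,0,0,0,0,0,0],"aperture": [0.8,0.8,0.8,0.8,0.8,0.8,0.8]},
)

```text
time_s: 19.4
tool_pos: [0.5155, 0.3567, 0.2887]
tool_rot: [-180.0, 40.0, 99.4]
force: [0.3, 0.7, -0.4]
gripper_width: 0.802
finger_force: 0.0
```

```bash
python3 look.py '[.52,.318,.245]'
```

Run:
```python
from h import *
for n in("wrist","scene"): cv2.imwrite(f"pics/{n}6.png",cam(n)["pixels"])
```

```text
[array([288.2273, 269.1509]), None, array([227.1078, 199.4118])] [0.5155 0.3567 0.2887] [-179.9552   40.0229   99.3702]
(0, 2) [0.5087 0.3113 0.2375] tool [-0.0006 -0.014   0.0673] {'r': 0.106, 'head': -71.889, 'tilt': 28.264, 'whead': -73.599, 'wtilt': 30.49}
```

View pics/wrist6.png

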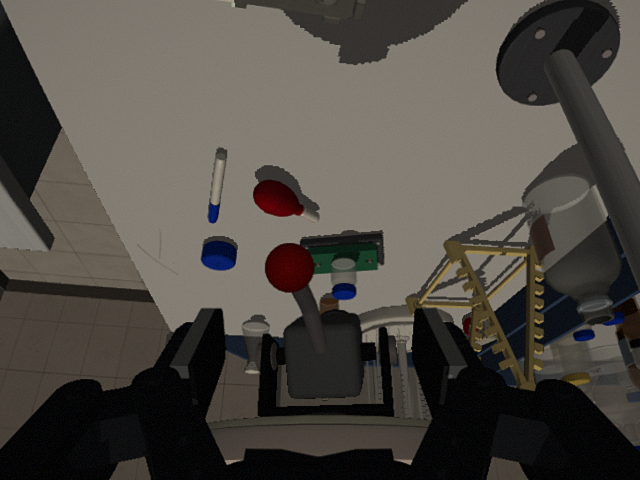

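Ball now at (288,269), sprung back; the lid is at (344,291) and the light's rim along the bottom. I'll work out the pivot from the gripped positions plus wrist rays.

Create est.py:
```python
from h import *
from scipy.optimize import least_squares
np.set_printoptions(precision=4,suppress=True)
def tool(p,r): T=np.eye(4);T[:3,:3]=R.from_euler("xyz",r,degrees=True).as_matrix();T[:3,3]=p;return T
w=cam("wrist");mount=w["mount"];K=w["K"];D=w["distortion"]
def wray(p,r,uv):
    c=dict(w);c["T"]=tool(p,r)@mount;return r1(c,uv)
# bias of wrist ray when gripped: 
for p,r,uv in(([.4547,.2345,.1909],[180,40.,165.3],(320.4,350.2)),([.524,.3019,.1886],[-179.8,40.1,99.4],(313.97,350.9))):
    o,d=wray(p,r,uv);T=tool(p,r);ol=(o-T[:3,3])@T[:3,:3];dl=d@T[:3,:3];print("gripped, ray at z=-5mm:",ol+dl*((-.005-ol[2])/dl[2]))
G=[([.4547,.2345,.1909],[180,40.,165.3]),([.4768,.2753,.1903],[-179.8,40.2,135.4]),([.524,.3019,.1886],[-179.6,40.1,99.4]),([.5203,.3188,.2439],[-179.8,40,99.5])]
def f(x):
    piv=np.array([x[0],x[1],.25])
    e=[np.linalg.norm((tool(*g)@[x[2],0,-.005+x[3],1])[:3]-piv)-.11 for g in G]
    return np.r_[np.array(e)/.001,(x[2:]/.0015),(x[:2]-[.5436,.2145])/.003]
s=least_squares(f,[.5436,.2145,0,0]);print("pivot etc",s.x,s.fun)
```

```bash
python3 est.py
```

```text
gripped, ray at z=-5mm: [-0.0008  0.002  -0.005 ]
gripped, ray at z=-5mm: [-0.0011 -0.0001 -0.005 ]
pivot etc [0.5442 0.2144 0.0004 0.0004] [ 0.1212 -0.3067 -0.2886  0.3886  0.2473  0.2584  0.184  -0.0403]
```

Create now.py:
```python
from h import *
import sys
np.set_printoptions(precision=4,suppress=True)
piv=np.array([.544,.2145,.25]);g=np.array(eval(sys.argv[1]))
out=[]
for _ in range(2):
    o=ctrl.observe();w=cam("wrist");u=ballpx(w,g);c,d=r1(w,u);v=c-piv;bq=v@d;disc=bq*bq-(v@v-.0121)
    b=c+d*(-bq-np.sqrt(max(disc,0)));a=aim(b,piv);out.append([a["head"],a["tilt"]])
    Rt=R.from_euler("xyz",o["tool_rot"],degrees=True).as_matrix();print("ball",b,u,"tool",(b-o["tool_pos"])@Rt)
print(np.array(out),"want",a["whead"],a["wtilt"])
```

```bash
python3 now.py '[.51,.313,.24]'
```

```text
ball [0.5086 0.3184 0.2421] [288.6144 268.9131] tool [ 0.0021 -0.0128  0.0593]
ball [0.5084 0.3183 0.2419] [288.0211 268.4079] tool [ 0.0022 -0.0131  0.0596]
[[-71.1881  30.8685]
 [-71.0598  30.7684]] want -74.26136961770575 30.26109216169733
```

jog_arm(
  rows={"sx": [0.002,0,0,0,0,0,0,0],"sy": [-0.013,0,0,0,0,0,0,0],"sz": [0.01,0.03,0.024,0,0,0,0,0],"drx": [0,0,0,0,0,0,0,0],"dry": [0,0,0,0,0,0,0,0],"drz": [0,0,0,0,0,0,0,0],"aperture": [0.8,0.8,0.8,0,0,0,0,0]},
)

```text
time_s: 20.8
tool_pos: [0.5091, 0.3167, 0.2396]
tool_rot: [179.9, 39.9, 99.3]
force: [-0.6, 1.8, -0.2]
gripper_width: 0.251
finger_force: 29.4
```

jog_arm(
  rows={"sx": [0.0008,0.0008,0,0],"sy": [0.0088,0.0088,0,0],"sz": [-0.0007,-0.0007,0,0],"drx": [3.05,3.05,0,0],"dry": [0,0,0,0],"drz": [3.64,3.64,0,0],"aperture": [0,0,0,0]},
)

```text
time_s: 21.3
tool_pos: [0.5254, 0.3206, 0.2389]
tool_rot: [-179.9, 40.0, 90.0]
force: [-4.2, 3.4, 0.2]
gripper_width: 0.253
finger_force: 29.8
```

jog_arm(
  rows={"sx": [0,0,0,0,0,0,0],"sy": [0,0,0,0,0,0,0],"sz": [0,0,0,-0.03,-0.03,0,0],"drx": [0,0,0,0,0,0,0],"dry": [0,0,0,0,0,0,0],"drz": [0,0,0,0,0,0,0],"aperture": [0.8,0.8,0.8,0.8,0.8,0.8,0.8]},
)

```text
time_s: 22.18
tool_pos: [0.5263, 0.3581, 0.2844]
tool_rot: [-180.0, 40.0, 89.9]
force: [0.1, -0.4, 0.2]
gripper_width: 0.802
finger_force: 0.0
```

```bash
python3 now.py '[.514,.318,.245]'; python3 look.py '[.514,.318,.245]'
```

```text
ball [0.5169 0.3208 0.2422] [296.0117 278.4792] tool [-0.0014 -0.0092  0.0563]
ball [0.5168 0.3208 0.2423] [296.0884 279.1763] tool [-0.0015 -0.0091  0.0556]
[[-75.7174  30.9447]
 [-75.6234  30.9879]] want -74.26136961770575 30.26109216169733
[array([295.939 , 279.0909]), None, array([228.1619, 198.3286])] [0.526  0.3577 0.2837] [-179.8425   40.1098   89.8996]
(0, 2) [0.5157 0.3134 0.2379] tool [-0.0044 -0.0101  0.0636] {'r': 0.106, 'head': -75.836, 'tilt': 28.481, 'whead': -73.599, 'wtilt': 30.49}
```

Run:
```python
from h import *
np.set_printoptions(precision=2,suppress=True)
w=cam("wrist");cv2.imwrite("pics/w7.png",w["pixels"]);np.save("w7T",w["T"])
im=cv2.resize(w["pixels"][230:430,200:460],None,fx=3,fy=3,interpolation=cv2.INTER_CUBIC)
piv=np.array([.544,.2145,.25])
P=proj(w,[piv,[.6235,-.0676,.079],[.5169,.3208,.2422],piv+[0,0,.053]]);print(P)
for p in P[:3]:
    q=((p-[200,230])*3).astype(int);cv2.drawMarker(im,tuple(int(v) for v in q),(0,255,255),cv2.MARKER_CROSS,14,1)
cv2.imwrite("pics/w7c.png",np.clip(im.astype(float)*1.7,0,255).astype(np.uint8))
```

```text
[[343.4  357.93]
 [385.6  295.31]
 [296.24 278.41]
 [345.63 442.03]]
```

View pics/w7c.png

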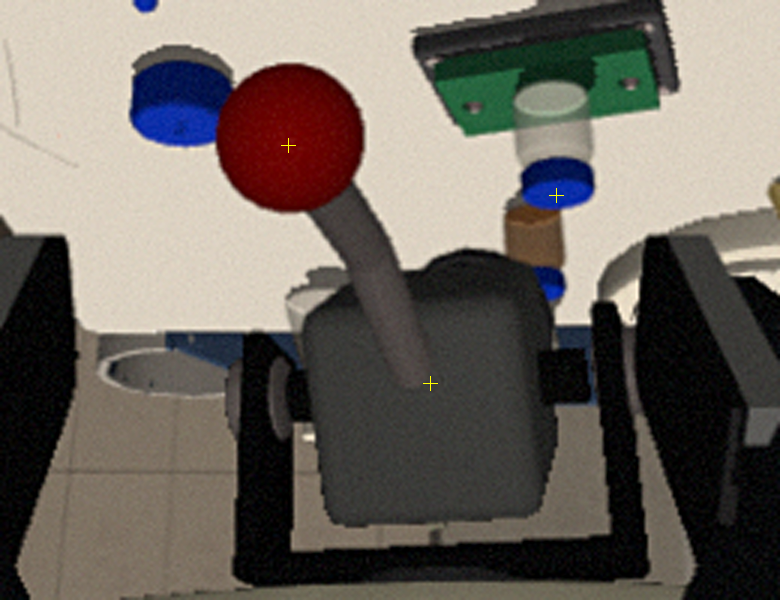

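Crop: ball centre ≈(290,138), lid top ≈(558,190), tilt axis through (300,396)–(565,376), so the yoke middle is ≈(436,386). My markers agree within about 1 mm, except the ball mask sits 2 px low. The camera looks about 1° past the lid in pan; tilt is right. I'll make one small pan correction back.

```bash
sed -i 's/    q=\[cen(b) for b in blobs(c\["pixels"\],"red",8)\]/    q=[np.array(cv2.minEnclosingCircle(b)[0]) for b in blobs(c["pixels"],"red",8)]/' h.py; sed -i 's/\[.544,.2145,.25\]/[.5445,.2145,.25]/' now.py; python3 now.py '[.514,.318,.245]'
```

```text
ball [0.517  0.3207 0.2421] [296.2419 278.1452] tool [-0.0014 -0.0091  0.0565]
ball [0.5174 0.3208 0.242 ] [297.  277.5] tool [-0.0012 -0.0088  0.0568]
[[-75.4645  30.9067]
 [-75.6927  30.8186]] want -74.35549350284056 30.27260300114831
```

jog_arm(
  rows={"sx": [0.0006,0.0006,0,0,0],"sy": [-0.0047,-0.0047,-0.0092,0,0],"sz": [-0.0006,-0.0006,0,0,0],"drx": [-4.63,-4.63,0,0,0],"dry": [0,0,0,0,0],"drz": [-5.515,-5.515,0,0,0],"aperture": [0.8,0.8,0.8,0.8,0.8]},
)

```text
time_s: 23.2
tool_pos: [0.5085, 0.3575, 0.2854]
tool_rot: [179.9, 40.0, 104.1]
force: [-0.9, 0.4, -0.2]
gripper_width: 0.798
finger_force: 0.0
```

```bash
python3 now.py '[.514,.318,.245]'
```

```text
ball [0.5166 0.3206 0.2421] [312.9012 276.4783] tool [-0.0011 -0.0012  0.0575]
ball [0.5168 0.3206 0.2418] [313.1945 276.    ] tool [-0.0009 -0.0011  0.0576]
[[-75.2673  30.8714]
 [-75.3667  30.7126]] want -74.35549350284056 30.27260300114831
```

jog_arm(
  rows={"sx": [-0.001,0,0,0,0,0,0,0],"sy": [-0.001,0,0,0,0,0,0,0],"sz": [0.02,0.03,0.012,0,0,0,0,0],"drx": [0,0,0,0,0,0,0,0],"dry": [0,0,0,0,0,0,0,0],"drz": [0,0,0,0,0,0,0,0],"aperture": [0.8,0.8,0.8,0,0,0,0,0]},
)

```text
time_s: 24.3
tool_pos: [0.517, 0.3187, 0.2388]
tool_rot: [179.9, 39.9, 104.2]
force: [-0.5, 2.6, -0.6]
gripper_width: 0.253
finger_force: 29.3
```

jog_arm(
  rows={"sx": [-0.0004,0,0],"sy": [-0.0098,0,0],"sz": [0.0003,0,0],"drx": [-3.41,0,0],"dry": [0,0,0],"drz": [-4.06,0,0],"aperture": [0,0,0]},
)

```text
time_s: 24.68
tool_pos: [0.5084, 0.3161, 0.2391]
tool_rot: [179.8, 39.9, 109.4]
force: [0.9, 4.6, -1.0]
gripper_width: 0.258
finger_force: 29.7
```

jog_arm(
  rows={"sx": [0,0,0,0,0,0,0],"sy": [0,0,0,0,0,0,0],"sz": [0,0,0,-0.03,-0.03,0,0],"drx": [0,0,0,0,0,0,0],"dry": [0,0,0,0,0,0,0],"drz": [0,0,0,0,0,0,0],"aperture": [0.8,0.8,0.8,0.8,0.8,0.8,0.8]},
)

```text
time_s: 25.55
tool_pos: [0.4944, 0.3507, 0.2834]
tool_rot: [-179.9, 40.0, 109.6]
force: [-0.5, -0.2, -0.0]
gripper_width: 0.799
finger_force: 0.0
```

```bash
python3 now.py '[.514,.318,.245]'
```

```text
ball [0.5171 0.3207 0.2422] [339.9606 278.3854] tool [-0.0009  0.0114  0.0546]
ball [0.5169 0.3207 0.2419] [340.0729 278.4198] tool [-0.0007  0.0115  0.0543]
[[-75.5346  30.9198]
 [-75.435   30.779 ]] want -74.35549350284056 30.27260300114831
```

jog_arm(
  rows={"sx": [-0.001,0,0,0,0,0,0,0],"sy": [0.0115,0,0,0,0,0,0,0],"sz": [0.01,0.03,0.0195,0,0,0,0,0],"drx": [0,0,0,0,0,0,0,0],"dry": [0,0,0,0,0,0,0,0],"drz": [0,0,0,0,0,0,0,0],"aperture": [0.8,0.8,0.8,0,0,0,0,0]},
)

```text
time_s: 26.65
tool_pos: [0.5185, 0.3191, 0.24]
tool_rot: [179.9, 40.0, 109.5]
force: [-0.7, 0.4, -0.1]
gripper_width: 0.258
finger_force: 29.4
```

jog_arm(
  rows={"sx": [0.0003,0,0],"sy": [-0.0123,0,0],"sz": [-0.0003,0,0],"drx": [-4.24,0,0],"dry": [0,0,0],"drz": [-5.06,0,0],"aperture": [0,0,0]},
)

```text
time_s: 27.02
tool_pos: [0.5078, 0.3159, 0.2404]
tool_rot: [179.7, 39.9, 115.9]
force: [1.5, 2.7, -0.1]
gripper_width: 0.252
finger_force: 29.7
```

jog_arm(
  rows={"sx": [0,0,0,0,0,0,0],"sy": [0,0,0,0,0,0,0],"sz": [0,0,0,-0.03,-0.03,0,0],"drx": [0,0,0,0,0,0,0],"dry": [0,0,0,0,0,0,0],"drz": [0,0,0,0,0,0,0],"aperture": [0.8,0.8,0.8,0.8,0.8,0.8,0.8]},
)

```text
time_s: 27.9
tool_pos: [0.4896, 0.3487, 0.2845]
tool_rot: [-179.9, 40.0, 116.2]
force: [-0.3, -0.6, -0.1]
gripper_width: 0.798
finger_force: 0.0
```

```bash
python3 now.py '[.514,.318,.245]'
```

```text
ball [0.5155 0.3203 0.2418] [338.5235 276.5549] tool [-0.0008  0.0108  0.0564]
ball [0.5154 0.3203 0.2418] [338.969  277.0775] tool [-0.0009  0.011   0.0559]
[[-74.6752  30.7106]
 [-74.638   30.7357]] want -74.35549350284056 30.27260300114831
```

Now within 0.3° in pan and 0.5° in tilt. I'll back off, do a last check on ball and plate, and hand in.

jog_arm(
  rows={"sx": [0,0,0,0],"sy": [0,0,0,0],"sz": [-0.04,-0.04,0,0],"drx": [0,0,0,0],"dry": [0,0,0,0],"drz": [0,0,0,0],"aperture": [0.8,0.8,0.8,0.8]},
)

```text
time_s: 28.5
tool_pos: [0.4672, 0.3946, 0.3452]
tool_rot: [-179.8, 40.1, 116.2]
force: [1.5, 0.0, -0.7]
gripper_width: 0.803
finger_force: 0.0
```

```bash
python3 now.py '[.5155,.3203,.242]'
```

Run:
```python
from h import *
w=cam("wrist");g=proj(w,[.6235,-.0676,.070])[0]
print("lid pred",g,[cen(b).round(1) for b in blobs(w["pixels"],"blue",40)])
s=cam("scene");print([cen(b).round(1) for b in blobs(s["pixels"],"blue",30)][:4],[cen(b).round(1) for b in blobs(s["pixels"],"red",30)])
print(ctrl.hand_in())
```

```text
ball [0.5156 0.3203 0.2415] [333.3563 227.0808] tool [-0.0007  0.0111  0.1361]
ball [0.5159 0.3203 0.2408] [334.2288 226.6525] tool [-0.0004  0.0116  0.1361]
[[-74.7395  30.56  ]
 [-74.861   30.2081]] want -74.35549350284056 30.27260300114831
lid pred [280.08723699 270.61832751] [array([164.4, 227.2]), array([279.8, 272.7]), array([177.1, 180.7]), array([490.9, 326.9])]
[array([347.9, 326.3]), array([449.2, 295.2]), array([373. , 270.5]), array([559.3, 148.1])] [array([306.3, 293.6]), array([531.7, 301.5]), array([228.1, 198.5])]
the job is handed in; nothing more can be done
None
```

The job is handed in at about 28.5 s: the plate is fully home on both pegs (seated with about 10 N), and the released camera reads within about 0.5° of the lid's centre in both pan and tilt, to roughly 1° accuracy. The blue cap, brown jar and red bulb show no shift in the images, and nothing suggests the light was touched.

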